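Tighten the sanding disc's flange nut with the pin spanner

TASK

The new sanding disc is on the block sander but its flange nut is only loosely run down. Take the T-handled pin spanner from its wooden stand, seat both prongs well into two opposite holes of the nut without pressing hard, then turn the nut clockwise with the spanner until it comes up tight against its stop, without forcing it. Put the spanner back upright in its stand with the prongs in the slot, let go; keep the gripper off the sander and leave the tumbler, the tub and the mosaic panel where they are.

Things in the scene. Friction and masses are not known exactly. Their poses are not given: they have to be found in the camera images.
- spanner_grip (a point): Centre of the pin spanner's orange plastic T-bar handle, 62 mm above the prong tips. The bar is 80 mm long (x), 16 mm thick (y), 24 mm high (z, up). Grasp it in the middle from above, fingers closing along y. At the start the spanner stands upright in its stand. Half a turn makes no difference to it.
- prong_a (a point): Centre of the tip of one prong of the spanner: a dark steel pin of 6 mm diameter standing 10 mm out under the crosshead, 20 mm from the spanner's middle in +x, end chamfered to 3.6 mm over the last 2 mm.
- prong_b (a point): Tip of the other, equal prong, 20 mm from the spanner's middle in -x (40 mm between prong centres).
- nut_top (a point): Point on the nut's axis, level with its top face, fixed to the sander; z up. The steel flange nut is 58 mm across, 12 mm high. Six round blind holes, 9 mm diameter and 8 mm deep, stand 60 degrees apart on a 20 mm radius: any two opposite ones take both prongs. At what angle they stand differs each time and NO reading tells it: look, or feel with the prongs resting lightly on the face and turning.
- nut_turn (a joint): Angle of the nut on its thread, rad, growing as it is turned clockwise seen from above. It starts between 0 (a stop too) and 0.5 and comes hard against its seat at 1.2, which is tight. It stays where it is left; rubbing friction about 0.3 N m all the way; tight, it resists further. It does not tell at which angle the holes stand.
- sander: Grey bench disc sander, 220 x 220 mm, fixed to the table; origin at the centre of its underside, under the nut's axis. Above the table: housing top 60 mm, top of the brown sanding disc (186 mm across) 76 mm, top of nut and spindle end 89 mm. The spindle end fills the nut's middle, 25 mm across.
- spanner: The whole pin spanner, about 0.22 kg; origin midway between the prong tips, z up when upright, x from prong b to prong a. Under the T-bar a steel stem (14 mm diameter, 28 mm long) leads down to a dark steel crosshead 58 x 20 x 12 mm (x, y, z), whose underside is 10 mm above the prong tips.
- stand_slot (a point): Middle of the slot's mouth in the spanner's pale wooden stand, a fixed block 110 x 70 x 24 mm; level with its top, x along the slot. The slot is 66 mm long (x), 13 mm wide (y), 16 mm deep. The spanner's crosshead rests on the block's top, both prongs hanging 10 mm into the slot, its handle's centre then 52 mm above this point.
- tumbler_mid (a point): Bystander: the middle (55 mm up) of an empty drinking glass, 68 mm across, 110 mm high. Leave it alone.
- tub_mid (a point): Bystander: the middle (22 mm up) of a clear plastic tub of painted wooden blocks, 104 mm across, 45 mm high. Leave it alone.
- frame_mid (a point): Bystander: the middle (9 mm up) of a small framed wood mosaic lying flat, 100 x 120 x 18 mm. Leave it alone.
Not all that is in view belongs to the job. What is shaped like the part that bears stand_slot but yellow is not meant.

How it is judged:
By the outcome, as a careful person would: the job done as asked, in the order asked, and still so for the second after the job is handed in, with the robot touching nothing.
It also fails if it takes over 67 s, if anything falls off the work surface, if the arm or the gripper's body presses on something with over 40 N, if the wrist force passes 120 N, or if a joint passes its speed limit or range.

ROBOT

A 6-joint arm with a two-finger parallel gripper is mounted at the origin on the work surface. World frame = base frame: x ahead of the robot, y to its left, z up, the work surface at z = 0. Lengths are in mm, angles in degrees, forces in N, time in s.
With the tool pointing down it reaches from about 300 to 850 mm from the base axis. Payload 4.2 kg.
Tool frame: the origin (TCP) lies midway between the tips of the shut fingers; the grasp point (between the pads) lies 19 mm behind it; z points along the fingers, y is the direction in which the jaws open and shut (so a half turn about z gives the same grasp; the last joint's range is limited). The gripper opens to 91 mm and grips with 3 to 60 N. Pads are 32 mm wide; open, the fingers measure 118 mm over their backs; the gripper's body (76 mm by 178 mm) begins 60 mm behind the grasp point.
Start: joints at [-70.13, 18.312, 89.639, -0, 72.044, -1.146], TCP at [206.216, -536.766, 213.976] pointing down, gripper open.
Joint ranges: [-177.97, 177.97], [-48.28, 115.42], [12.27, 149.76], [-77.06, 257.06], [2.81, 150.46], [-146.56, 146.56]. Speed limits (degrees/s): [147.25, 147.25, 180, 180, 180, 180].

INTERFACE

Orientations are given as [roll, pitch, yaw] about the fixed x, y, z axes, in that order (R = Rz(yaw) Ry(pitch) Rx(roll)).
In Python, from workcell import * gives the robot as it stands.
- The arm moves only by the tool arm_command, never from a script. Its argument "deltas" is text: rows parted by semicolons, each of 7 numbers parted by spaces: the shift along the tool's x, y, z in mm, then the turn, a rotation vector about the tool's x, y, z in degrees, then the finger opening in mm, from 0 to 91.2. In form: x y z wx wy wz hand; .... A call has 1 to 5 rows; each row shifts and turns the commanded pose from where the row before left it, along the tool's axes as they then stand; what a row does not reach is not made up. A row lasts 1/8 s, in which the tool goes at most 62.5 mm and 10.7 degrees, less where a joint would pass 70% of its speed; a pose out of reach is approached as far as the arm can. A call is refused whole if a number of a shift passes 62.5 or a number of a turn 10.7, either way. A call with a gripper value outside its range is refused whole. The fingers move at their own pace and stop on an object; "force" is the grip in N (left out, the last holds). Time passes only in rows, so rows that do not move let the fingers close. It gives the time, the measured TCP pose, the force and the opening at its end, in the units of the state.
- state(): the state, without advancing time (a new reading comes with each control period).
- grab_frame(name): name is "scene" or "side" or "wrist"; returns the picture (400x640x3 uint8, red, green, blue); there is no depth.
- camera_model(name): a dict with "fx", "fy", "cx", "cy" (pixels), "rvec" (rotation vector, rad) and "tvec" (3), from world to camera coordinates, as OpenCV has them; the wrist camera has in their place "mount" (4x4, takes a point from camera to tool coordinates, whose origin is the TCP and whose axes are the flange's). Camera axes: x right, y down, z forward; pixel columns grow to the right and rows downward; lengths in mm; the calibration is good to about 2 mm. The wrist camera is an equidistant fisheye: a pixel r from the principal point sees the ray r / f radians off the axis. A picture is of the moment at which its call begins: read the wrist's pose just before it. camera_model takes no time and is no camera call.
- job_done(): hands the job in, once; it reports no verdict.
The state is a dict: "time_s": time; "qpos": joint angles; "qvel": joint speeds; "effort": joint torques, N m; "ee_pos": TCP position; "ee_rot": TCP orientation; "force": force on the tool from outside, world axes, zero at the start; "torque": the same for the moment, N m; "gripper_width": finger opening in mm.
Only numpy, scipy, OpenCV 4.12 (cv2) and the standard library are available. Lean on these libraries where they do the work, as an engineer would, in place of code of your own. Each camera call takes 0.05 s, during which the arm holds its last target. There are 200 camera calls.

## Working session

There is one attempt and no reset: what is moved stays moved. The work goes in short steps, Python scripts to look and compute and a tool call to move; the robot and the scene stay as the last step left them, time stands still between calls to the robot, and variables do not carry over. Pictures are saved under pics/ and viewed, about 8 in all and at most 12, crops included, and the job is handed in when it is done.

Besides the shell and the picture viewer there is one more tool, called after "Request:" as name(argument=value, ...), one argument or row to a line, values as JSON. arm_command: Moves the arm, as the interface text tells. Its arguments: {"type":"object","properties":{"deltas":{"type":"string"},"force":{"type":"number"}},"required":["deltas"]}

```bash
ls; mkdir -p pics
cat > h.py <<'E'
from workcell import *
import numpy as np, cv2
from scipy.spatial.transform import Rotation as R
def T():
    s=state(); M=np.eye(4); M[:3,:3]=R.from_euler('xyz',s['ee_rot'],degrees=True).as_matrix(); M[:3,3]=s['ee_pos']; return M
def shot(n,f):
    im=grab_frame(n); cv2.imwrite('pics/'+f,im[:,:,::-1]); return im
def ray(n,u,v,M=None):
    c=camera_model(n); x=(u-c['cx'])/c['fx']; y=(v-c['cy'])/c['fy']
    if n=='wrist':
        r=np.hypot(x,y); d=np.array([x/r*np.sin(r),y/r*np.sin(r),np.cos(r)]) if r>0 else np.array([0,0,1.])
        W=M@np.array(c['mount']); return W[:3,3],W[:3,:3]@d
    Rm=cv2.Rodrigues(np.array(c['rvec'],float))[0]; t=np.array(c['tvec'],float).ravel()
    return -Rm.T@t,Rm.T@np.array([x,y,1])
def atz(n,u,v,z,M=None):
    o,d=ray(n,u,v,M); return o+d*(z-o[2])/d[2]
def proj(n,p,M=None):
    c=camera_model(n); p=np.array(p,float)
    if n=='wrist':
        q=(np.linalg.inv(M@np.array(c['mount']))@np.r_[p,1])[:3]; r=np.hypot(q[0],q[1]); th=np.arctan2(r,q[2])
        return c['cx']+c['fx']*th*q[0]/r, c['cy']+c['fy']*th*q[1]/r
    q=cv2.Rodrigues(np.array(c['rvec'],float))[0]@p+np.array(c['tvec'],float).ravel()
    return c['cx']+c['fx']*q[0]/q[2], c['cy']+c['fy']*q[1]/q[2]
E
python3 - <<'E'
from h import *
print(state())
a=shot('scene','a.png');b=shot('side','b.png')
print(camera_model('wrist'))
for n in('scene','side'):print(camera_model(n))
E
```

```text
pics
{'time_s': 0.0, 'qpos': array([-7.01315815e+01,  1.83521983e+01,  8.97058893e+01, -7.73694203e-04,
        7.20431730e+01, -1.14463108e+00]), 'qvel': array([ 0.05215982, -0.07746455, -0.06777431,  0.0189917 ,  0.08273574,
       -0.04430672]), 'effort': array([ 1.94554057e-03, -4.12463844e+01, -2.31974280e+01,  7.29132886e-02,
        4.56287793e-02, -1.67424628e-04]), 'ee_pos': array([ 206.02345023, -536.29050523,  213.11819088]), 'ee_rot': array([-1.79898745e+02, -1.28736982e-03,  2.10132876e+01]), 'force': array([-0.92669829,  0.14682732,  0.12679167]), 'torque': array([3.39804066e-02, 4.43987283e-02, 1.46454430e-05]), 'gripper_width': 91.13245321302674}
{'fx': 309.70691628693146, 'fy': 309.70691628693146, 'cx': 319.6783893871958, 'cy': 202.15486891608856, 'mount': array([[-3.65626581e-04, -9.65764761e-01, -2.59419144e-01,
         7.33577715e+01],
       [ 9.99999649e-01, -5.48524831e-04,  6.32642205e-04,
         8.98283501e-01],
       [-7.53281390e-04, -2.59418822e-01,  9.65764623e-01,
        -1.71048872e+02],
       [ 0.00000000e+00,  0.00000000e+00,  0.00000000e+00,
         1.00000000e+00]])}
{'fx': 477.41142016014334, 'fy': 477.41142016014334, 'cx': 315.66789449418013, 'cy': 202.0098209329081, 'rvec': array([ 2.3403356 ,  0.65787298, -0.27481279]), 'tvec': array([-498.57503871, -117.76689579, 1314.99885625])}
{'fx': 417.79798155451607, 'fy': 417.79798155451607, 'cx': 324.2270983523257, 'cy': 198.33049999640556, 'rvec': array([ 0.67487487, -2.50409426,  1.26369623]), 'tvec': array([ 497.00921465,  204.39981805, 1009.46359695])}
```

View pics/a.png

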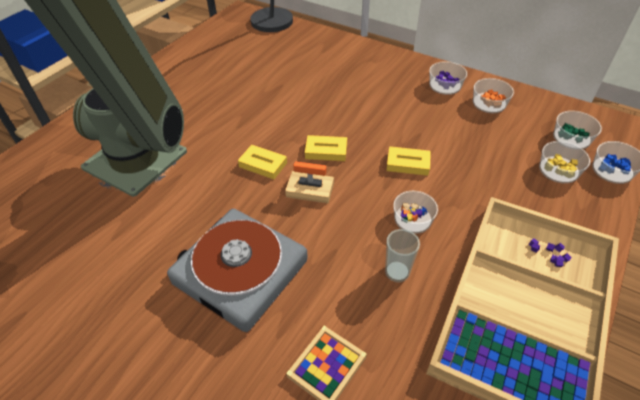

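View pics/b.png

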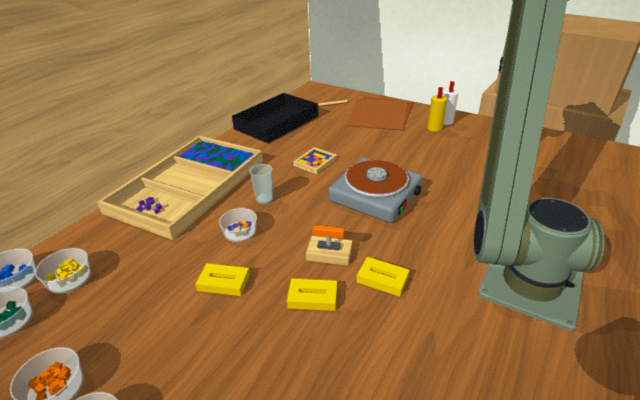

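The pale wooden stand holding the orange-handled spanner is at scene (310,185) and side (329,250). The three yellow blocks at scene (262,161), (326,148) and (409,160) are look-alikes: they are yellow and empty. The nut is at scene (236,252) and side (376,174). I'll check an enlarged crop next.

Run:
```python
from h import *
for n,h,k in(('scene',(311,169),(236,250)),('side',(328,233),(376,173))):
    print(n,atz(n,*h,76).round(),atz(n,*k,89).round())
a=cv2.imread('pics/a.png');b=cv2.imread('pics/b.png')
c=np.hstack([cv2.resize(a[140:220,260:360],(400,320),interpolation=2),cv2.resize(b[210:290,280:380],(400,320),interpolation=2)])
d=np.hstack([cv2.resize(a[225:275,205:267],(400,320),interpolation=2),cv2.resize(b[155:195,350:400],(400,320),interpolation=2)])
cv2.imwrite('pics/c.png',np.vstack([c,d])[:600])
```

```text
scene [481. 151.  76.] [ 483. -144.   89.]
side [472. 157.  76.] [ 477. -138.   89.]
```

View pics/c.png

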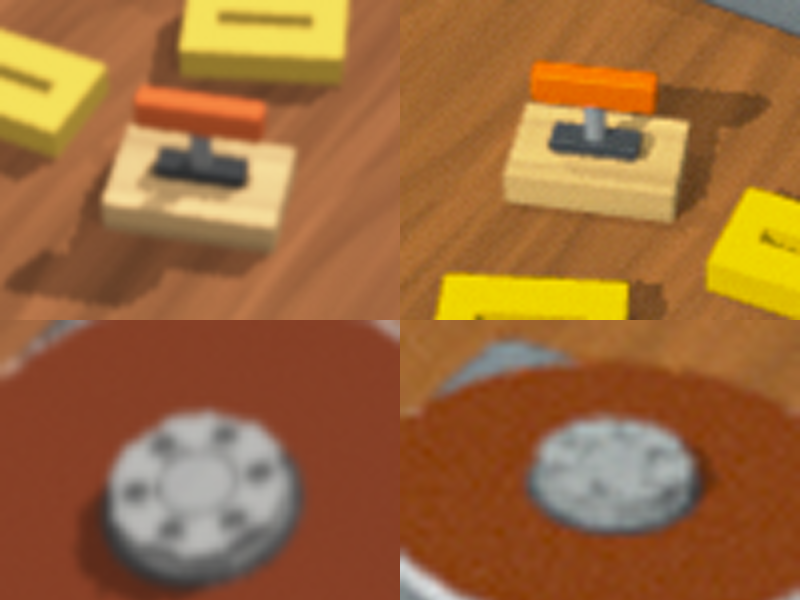

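Confirmed: the spanner stands in the pale wooden block, and the nut's six holes are visible. I'll work out the handle and hole angles, then the first move.

```bash
cat >> h.py <<'E'
def go(x,y,z,yaw):
    "tool-axis deltas from measured pose to tool-down pose"
    M=T(); G=np.eye(4); G[:3,:3]=R.from_euler('xyz',[180,0,yaw],degrees=True).as_matrix(); G[:3,3]=x,y,z
    D=np.linalg.inv(M)@G
    print('shift',D[:3,3].round(1),'turn',R.from_matrix(D[:3,:3]).as_rotvec(degrees=True).round(2))
E
python3 - <<'E'
from h import *
a=atz('scene',294.25,163,88);b=atz('scene',326.75,166.25,88);print(a,b,np.degrees(np.arctan2(*(b-a)[1::-1])),np.linalg.norm(a-b))
a=atz('side',280+532/4,210+65/4,88);b=atz('side',280+656/4,210+75/4,88);print(a,b,np.degrees(np.arctan2(*(b-a)[1::-1])),np.linalg.norm(a-b))
P=[atz('scene',205+x/6.45,225+y/6.4,89)[:2] for x,y in((163,124),(225,112),(260,151),(235,199),(172,208),(136,171))]
c=np.mean(P,0);print(c,[(np.degrees(np.arctan2(*(p-c)[::-1]))%60).round(1) for p in P],[np.linalg.norm(p-c).round(1) for p in P])
go(*c,150,21)
E
```

```text
[441.71000204 137.50584522  88.        ] [515.79503578 168.28342347  88.        ] 22.559749675102136 80.22375924371063
[291.78817742  40.9554248   88.        ] [221.29852228  12.30757863  88.        ] -157.8825819594417 76.08870200067358
[ 482.38278215 -144.28574005] [np.float64(43.5), np.float64(43.5), np.float64(42.1), np.float64(42.8), np.float64(42.9), np.float64(43.1)] [np.float64(20.0), np.float64(20.6), np.float64(19.8), np.float64(20.4), np.float64(19.7), np.float64(20.1)]
shift [ 398.5 -266.8   63.6] turn [-0.09 -0.    0.02]
```

Request:
arm_command(
  deltas="44.3 -29.6 7 0 0 0 91;44.3 -29.6 7 0 0 0 91;44.3 -29.6 7 0 0 0 91;44.3 -29.6 7 0 0 0 91;44.3 -29.6 7 0 0 0 91",
)

```text
time_s: 0.72
ee_pos: [360.5, -317.6, 178.5]
ee_rot: [-180.0, 0.0, 21.0]
force: [0.3, -0.9, -0.2]
gripper_width: 91.1
```

Request:
arm_command(
  deltas="44.3 -29.6 7 0 0 0 91;44.3 -29.6 7 0 0 0 91;44.3 -29.6 7 0 0 0 91;44.1 -30 7 0 0 0 91;0 0 0 0 0 0 91",
)

```text
time_s: 1.35
ee_pos: [483.5, -142.1, 150.0]
ee_rot: [-179.9, 0.1, 21.3]
force: [-0.3, -0.2, -0.2]
gripper_width: 91.1
```

Run:
```python
from h import *
s=state();print(s['ee_pos'],s['ee_rot'],s['qpos'].round(1))
M=T();np.save('M1.npy',M);im=shot('wrist','w1.png')
p=proj('wrist',(482.4,-144.3,89),M);print(p)
x,y=map(int,p);x0,y0=x-50,y-40;c=im[max(y0,0):y+40,max(x0,0):x+50,::-1];print(x0,y0)
cv2.imwrite('pics/w1c.png',cv2.resize(c,None,fx=6,fy=6,interpolation=2))
```

```text
[ 483.52690292 -142.11166824  150.03435814] [-1.79925792e+02  5.08564462e-02  2.13066058e+01] [-17.7  15.  104.3   0.   60.8  51. ]
(np.float64(320.51872941147315), np.float64(217.85968865015954))
270 177
```

View pics/w1c.png

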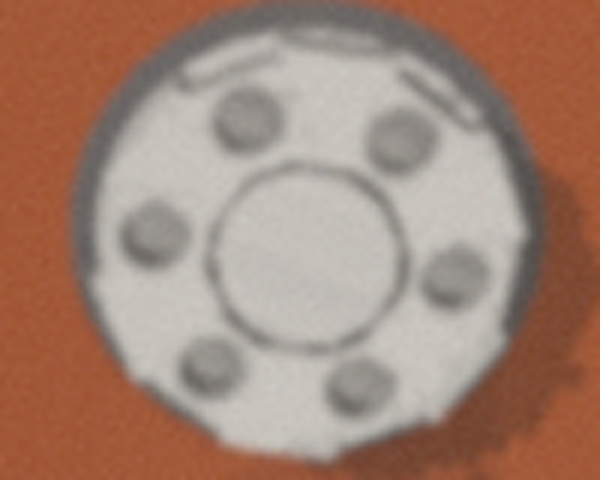

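Six holes are clear, with their centres at crop (249,119), (401,140), (455,275), (360,387), (211,366) and (154,235).

Run:
```python
from h import *
M=np.load('M1.npy')
P=[atz('wrist',270+x/6,177+y/6,89,M)[:2] for x,y in((249,119),(401,140),(455,275),(360,387),(211,366),(154,235))]
c=np.mean(P,0);print(c,[(np.degrees(np.arctan2(*(p-c)[::-1]))%60).round(1) for p in P],[np.linalg.norm(p-c).round(1) for p in P])
go(478.7,152.9,160,22.5)
```

```text
[ 481.141953   -145.05922513] [np.float64(42.6), np.float64(43.0), np.float64(43.4), np.float64(43.0), np.float64(42.4), np.float64(43.2)] [np.float64(19.9), np.float64(20.0), np.float64(20.0), np.float64(20.1), np.float64(20.1), np.float64(20.0)]
shift [ 103.6 -277.8   -9.7] turn [-0.04  0.09 -1.29]
```

Request:
arm_command(
  deltas="20.7 -55.5 -2 0 0 -0.3 91;20.7 -55.5 -2 0 0 -0.3 91;20.7 -55.5 -2 0 0 -0.2 91;20.7 -55.5 -2 0 0 -0.2 91;20.7 -55.5 -2 0 0 -0.2 91",
)

```text
time_s: 2.02
ee_pos: [476.7, 151.4, 161.2]
ee_rot: [180.0, -0.0, 22.1]
force: [1.5, -0.3, -0.2]
gripper_width: 91.2
```

Request:
arm_command(
  deltas="0 0 0 0 0 0 91;0 0 0 0 0 0 91",
)

```text
time_s: 2.28
ee_pos: [476.6, 149.9, 160.8]
ee_rot: [180.0, 0.0, 22.2]
force: [-0.1, 0.1, -0.4]
gripper_width: 91.1
```

Run:
```python
from h import *
s=state();print(s['ee_pos'],s['ee_rot'],s['qpos'].round(1))
M=T();np.save('M2.npy',M);im=shot('wrist','w2.png')
x,y=map(int,proj('wrist',(478.7,152.9,76),M));x0,y0=x-65,y-60
print(x,y,x0,y0,proj('scene',(478.7,152.9,76)))
cv2.imwrite('pics/w2c.png',cv2.resize(im[y0:y+60,x0:x+65,::-1],None,fx=5,fy=5,interpolation=2))
```

```text
[476.64159393 149.90452103 160.82559472] [1.79950533e+02 4.99581290e-02 2.21781993e+01] [ 1.62e+01  1.40e+01  1.04e+02 -1.00e-01  6.21e+01  8.40e+01]
316 203 251 143 (np.float64(310.542710389347), np.float64(168.1552715737655))
```

View pics/w2c.png

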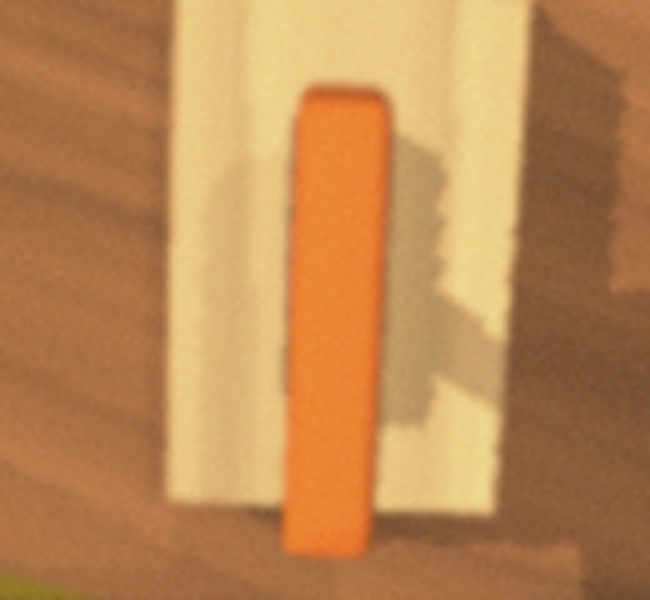

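The handle's top face has corners at about crop (300,95), (390,95), (370,556) and (284,553).

Run:
```python
from h import *
M=np.load('M2.npy')
f=lambda x,y:atz('wrist',251+x/5,143+y/5,88,M)
P=[f(*p)[:2] for p in((300,95),(390,95),(370,556),(284,553))]
print(np.round(P,1)); a=(P[0]+P[1])/2;b=(P[2]+P[3])/2;c=(a+b)/2
yaw=np.degrees(np.arctan2(*(a-b)[::-1]));print(c,yaw,np.linalg.norm(a-b),np.linalg.norm(P[0]-P[1]))
go(*c,61,yaw)
```

```text
[[512.2 170.6]
 [517.6 157.4]
 [442.9 130. ]
 [437.9 144. ]]
[477.629649   150.48067257] 19.92867005004893 79.22993944795793 14.261564948400007
shift [ 1.3 -0.6 99.8] turn [0.04 0.04 2.18]
```

Request:
arm_command(
  deltas="0.6 -0.3 25 0 0 1.1 91;0.7 -0.3 25 0 0 1.1 91;0 0 25 0 0 0 91;0 0 27 0 0 0 91;0 0 0 0 0 0 91",
)

```text
time_s: 2.95
ee_pos: [476.4, 150.0, 57.4]
ee_rot: [180.0, 0.3, 19.9]
force: [0.5, -0.4, -0.3]
gripper_width: 90.7
```

Request:
arm_command(
  deltas="0 0 0 0 0 0 0;0 0 0 0 0 0 0;0 0 0 0 0 0 0;0 0 0 0 0 0 0;0 0 0 0 0 0 0",
  force=40,
)

```text
time_s: 3.58
ee_pos: [477.8, 152.4, 59.1]
ee_rot: [180.0, -0.0, 20.0]
force: [-0.2, 0.2, 0.4]
gripper_width: 43.7
```

Request:
arm_command(
  deltas="0 0 0 0 0 0 0;0 0 0 0 0 0 0;0 0 0 0 0 0 0;0 0 0 0 0 0 0;0 0 0 0 0 0 0",
)

```text
time_s: 4.2
ee_pos: [477.8, 152.3, 58.9]
ee_rot: [180.0, 0.0, 20.0]
force: [0.6, 0.0, -0.6]
gripper_width: 15.4
```

Request:
arm_command(
  deltas="0 0 -3 0 0 0 0;0 0 -4 0 0 0 0;0 0 0 0 0 0 0",
)

```text
time_s: 4.58
ee_pos: [478.1, 152.4, 66.3]
ee_rot: [180.0, -0.0, 20.0]
force: [-0.0, 0.4, -1.7]
gripper_width: 15.7
```

Run:
```python
from h import *
s=state();print(s)
```

```text
{'time_s': 4.575, 'qpos': array([ 1.63722253e+01,  2.01984831e+01,  1.11024994e+02, -6.89240504e-03,
        4.87327048e+01,  8.63621898e+01]), 'qvel': array([-0.05304588,  0.15940055,  0.2157322 ,  0.06210203, -0.12754572,
       -0.0314579 ]), 'effort': array([-8.48738036e-04, -3.87965763e+01, -1.84824049e+01,  3.00087885e-02,
       -4.11596743e-02,  7.27257179e-05]), 'ee_pos': array([478.05354041, 152.40142096,  66.2875854 ]), 'ee_rot': array([ 1.79992046e+02, -4.34010820e-02,  2.00145826e+01]), 'force': array([-0.04538206,  0.44962064, -1.70737799]), 'torque': array([-0.00840209,  0.02350182, -0.04021088]), 'gripper_width': 15.709675593026697}
```

Request:
arm_command(
  deltas="0 0 -15 0 0 0 0;0 0 -30 0 0 0 0;0 0 -30 0 0 0 0;0 0 -19 0 0 0 0;0 0 0 0 0 0 0",
  force=45,
)

```text
time_s: 5.2
ee_pos: [479.0, 152.7, 162.1]
ee_rot: [180.0, -0.3, 20.0]
force: [0.4, 0.3, -3.2]
gripper_width: 16.0
```

Run:
```python
from h import *
s=state();print(s['ee_pos'],s['ee_rot'],s['qpos'].round(1))
go(481.5,-144.8,160,20)
M=T();im=shot('wrist','w3.png')
x,y=map(int,proj('wrist',M[:3,3]+[0,0,29],M));x0,y0=x-65,y-60
print(x0,y0)
cv2.imwrite('pics/w3c.png',cv2.resize(im[y0:y+60,x0:x+65,::-1],None,fx=5,fy=5,interpolation=2))
```

```text
[478.96834554 152.69481566 162.0648824 ] [179.9772992   -0.26898518  20.01718492] [ 16.4  14.1 103.7  -0.   62.   86.4]
shift [-99.5 280.4   1.7] turn [ 0.02 -0.27  0.02]
252 208
```

View pics/w3c.png

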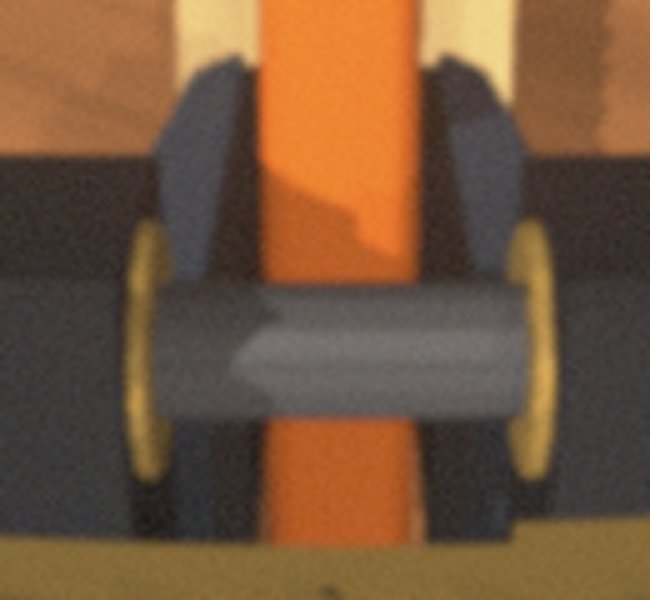

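The gripper body hides the near end of the handle. I'll find the far (+x) end numerically in the saved picture.

Run:
```python
from h import *
im=cv2.imread('pics/w3.png');h=cv2.cvtColor(im,cv2.COLOR_BGR2HSV)
m=(h[:,:,0]>5)&(h[:,:,0]<16)&(h[:,:,1]>190)&(h[:,:,2]>150);m[:, :285]=0;m[:,355:]=0
r=np.where(m.sum(1)>15)[0];top=r.min();print(top,[ (y,np.where(m[y])[0][[0,-1]]) for y in range(top-2,top+30,6) if m[y].any()])
M=T();s=M[:3,3]
for y in (top,top-1,top+3):
  for z in (31,):
    p=atz('wrist',319,y,s[2]+z,M); print((R.from_matrix(M[:3,:3]).inv().apply(p-s)).round(1))
```

```text
189 [(193, array([307, 331])), (199, array([306, 334])), (205, array([305, 334])), (211, array([305, 334])), (217, array([305, 333]))]
[ 42.1   0.7 -30.9]
[ 42.5   0.7 -30.9]
[ 40.6   0.7 -30.9]
```

Request:
arm_command(
  deltas="-19.9 56 0 0 0 0 0;-19.9 56 0 0 0 0 0;-19.9 56 0 0 0 0 0;-19.9 56 0 0 0 0 0;-19.9 56 0 0 0 0 0",
)

```text
time_s: 5.88
ee_pos: [479.2, -146.4, 158.9]
ee_rot: [-179.9, 0.1, 20.0]
force: [1.9, 0.2, -2.3]
gripper_width: 15.8
```

Request:
arm_command(
  deltas="0 0 0 0 0 -7.7 0;0 0 0 0 0 -7.7 0;0 0 0 0 0 -7.6 0;0 0 0 0 0 0 0;0 0 0 0 0 0 0",
)

```text
time_s: 6.5
ee_pos: [479.8, -144.6, 159.4]
ee_rot: [-179.9, 0.0, 42.9]
force: [0.3, 0.5, -3.3]
gripper_width: 15.3
```

Run:
```python
from h import *
s=state();print(s['ee_pos'],s['ee_rot'],s['force'],s['torque'])
go(481.5,-144.8,143,43)
```

```text
[ 479.79685489 -144.62072098  159.37478235] [-1.79940288e+02  3.82888789e-02  4.29172136e+01] [ 0.28950434  0.51516542 -3.31000122] [ 0.03140933 -0.05835389  0.02075455]
shift [ 1.1  1.3 16.4] turn [-0.06  0.04 -0.08]
```

Request:
arm_command(
  deltas="1.1 1.3 8 0 0 0 0;0 0 8 0 0 0 0;0 0 4 0 0 0 0;0 0 2 0 0 0 0;0 0 0 0 0 0 0",
)

```text
time_s: 7.12
ee_pos: [481.8, -145.0, 137.9]
ee_rot: [-180.0, 0.0, 43.0]
force: [0.8, -0.6, -2.6]
gripper_width: 16.0
```

Request:
arm_command(
  deltas="0 0 1 0 0 0 0;0 0 1 0 0 0 0;0 0 1 0 0 0 0;0 0 0 0 0 0 0",
)

```text
time_s: 7.62
ee_pos: [481.8, -145.0, 134.9]
ee_rot: [-180.0, 0.0, 43.0]
force: [0.6, 0.1, -2.2]
gripper_width: 15.8
```

Run:
```python
from h import *
s=state();print(s['ee_pos'],s['ee_rot'],s['force'],s['torque'])
p=s['ee_pos'];ims=[]
for n in('scene','side'):
    im=grab_frame(n)[:,:,::-1];x,y=map(int,proj(n,(481.5,-144.8,89)));ims.append(cv2.resize(im[y-30:y+22,x-33:x+32],(400,320),interpolation=2))
    cv2.imwrite(f'pics/n_{n}.png',im)
cv2.imwrite('pics/n1.png',np.hstack(ims))
```

```text
[ 481.80850641 -145.01381207  134.88967057] [-1.79998816e+02  7.33237332e-03  4.30155991e+01] [ 0.56935936  0.09295658 -2.1881965 ] [-0.00370601 -0.02427276 -0.0398743 ]
```

View pics/n1.png

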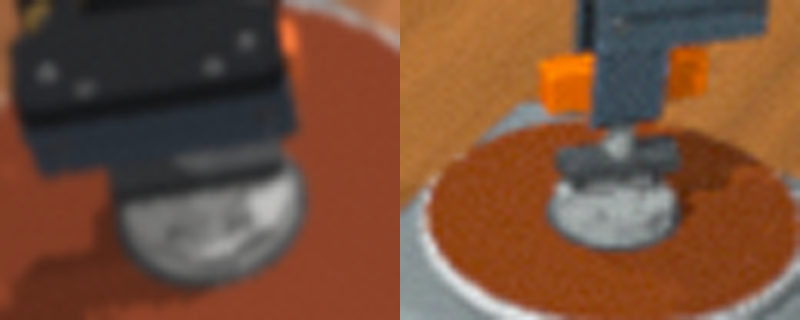

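The spanner hangs squarely over the nut at about (620,170), with its tips almost at the face. I'll lower it gently.

Request:
arm_command(
  deltas="0 0 0.5 0 0 0 0;0 0 0.5 0 0 0 0;0 0 0.5 0 0 0 0;0 0 0 0 0 0 0",
)

```text
time_s: 8.22
ee_pos: [481.8, -145.0, 133.4]
ee_rot: [-180.0, 0.0, 43.0]
force: [0.6, -0.1, -2.6]
gripper_width: 15.5
```

Request:
arm_command(
  deltas="0 0 0.7 0 0 0 0;0 0 0.7 0 0 0 0;0 0 0 0 0 0 0",
)

```text
time_s: 8.6
ee_pos: [481.9, -144.9, 132.0]
ee_rot: [-180.0, -0.0, 43.0]
force: [0.3, -0.1, -1.7]
gripper_width: 15.5
```

Request:
arm_command(
  deltas="0 0 0.6 0 0 0 0;0 0 0.6 0 0 0 0;0 0 0.6 0 0 0 0;0 0 0 0 0 0 0",
)

```text
time_s: 9.1
ee_pos: [481.8, -144.7, 130.1]
ee_rot: [-180.0, -0.0, 43.0]
force: [0.0, 2.0, -1.9]
gripper_width: 16.0
```

Request:
arm_command(
  deltas="0 0 0.5 0 0 0 0;0 0 0.5 0 0 0 0;0 0 0 0 0 0 0",
)

```text
time_s: 9.48
ee_pos: [481.8, -144.8, 129.2]
ee_rot: [-180.0, -0.0, 43.0]
force: [-0.5, 3.0, 0.2]
gripper_width: 15.5
```

Request:
arm_command(
  deltas="0.4 -0.4 0 0 0 0 0;0 0 0.4 0 0 0 0;0 0 0 0 0 0 0",
)

```text
time_s: 9.85
ee_pos: [481.8, -144.6, 128.8]
ee_rot: [180.0, 0.0, 43.0]
force: [-0.4, 1.6, -0.5]
gripper_width: 15.9
```

Request:
arm_command(
  deltas="0 0 0.5 0 0 0 0;0 0 0.5 0 0 0 0;0 0 0 0 0 0 0",
)

```text
time_s: 10.22
ee_pos: [481.9, -144.5, 127.8]
ee_rot: [180.0, 0.0, 43.0]
force: [-1.2, 1.5, -0.7]
gripper_width: 15.6
```

Run:
```python
from h import *
s=state();print(s['ee_pos'],s['ee_rot'],s['force'],s['torque'])
```

```text
[ 481.89600335 -144.50418774  127.76776368] [1.79990427e+02 8.01201983e-03 4.30187138e+01] [-1.24691015  1.48079807 -0.6808318 ] [ 0.36305461  0.02412752 -0.02497237]
```

Request:
arm_command(
  deltas="0.2 -0.3 0 0 0 0 0;0 0 0.4 0 0 0 0;0 0 0.3 0 0 0 0;0 0 0 0 0 0 0",
)

```text
time_s: 10.72
ee_pos: [481.9, -144.3, 127.1]
ee_rot: [180.0, 0.0, 43.0]
force: [0.2, 0.0, -2.0]
gripper_width: 15.7
```

Run:
```python
from h import *
s=state();print(s['ee_pos'],s['ee_rot'],s['force'],s['torque'])
```

```text
[ 481.90406805 -144.2821621   127.12041737] [1.79973732e+02 1.04089924e-02 4.30202425e+01] [ 0.23027862  0.02487445 -2.0146546 ] [-0.02374765 -0.0295143   0.03412684]
```

Both prongs are about 7 mm in and the forces are near zero. I'll turn clockwise while watching the torque.

Request:
arm_command(
  deltas="0 0 0 0 0 4 0;0 0 0 0 0 4 0;0 0 0 0 0 4 0;0 0 0 0 0 4 0;0 0 0 0 0 4 0",
  force=55,
)

```text
time_s: 11.35
ee_pos: [481.6, -143.7, 127.1]
ee_rot: [-180.0, 0.0, 22.9]
force: [-0.8, 1.4, -1.3]
gripper_width: 15.6
```

Run:
```python
from h import *
s=state();print(s['ee_pos'],s['ee_rot'],s['force'],s['torque'])
```

```text
[ 481.55024498 -143.73013952  127.07871491] [-1.79965310e+02  2.60202784e-02  2.29474288e+01] [-0.83123919  1.37437097 -1.32411247] [0.33459062 0.0937215  0.29603428]
```

Request:
arm_command(
  deltas="0 0 0 0 0 3 0;0 0 0 0 0 3 0;0 0 0 0 0 3 0;0 0 0 0 0 3 0;0 0 0 0 0 3 0",
)

```text
time_s: 11.98
ee_pos: [481.7, -144.0, 127.1]
ee_rot: [180.0, 0.0, 8.0]
force: [-1.1, 0.4, -2.5]
gripper_width: 15.8
```

Run:
```python
from h import *
s=state();print(s['ee_pos'],s['ee_rot'],s['force'],s['torque'])
```

```text
[ 481.67342149 -144.03696249  127.06237318] [1.79991176e+02 2.54383309e-02 7.98735738e+00] [-1.11824907  0.39397122 -2.46905628] [0.12566723 0.0077034  0.31097534]
```

Turned 35° so far, against steady friction of 0.3 N m. I'll continue in smaller steps.

Request:
arm_command(
  deltas="0 0 0 0 0 2 0;0 0 0 0 0 2 0;0 0 0 0 0 2 0;0 0 0 0 0 0 0",
)

```text
time_s: 12.48
ee_pos: [481.7, -144.2, 127.1]
ee_rot: [180.0, 0.0, 2.0]
force: [-1.6, 0.1, -2.8]
gripper_width: 15.8
```

Run:
```python
from h import *
s=state();print(s['ee_pos'],s['ee_rot'],s['force'],s['torque'])
```

```text
[ 481.69868742 -144.15163055  127.08428819] [1.79989895e+02 1.59193580e-02 1.99512477e+00] [-1.60936472  0.14502628 -2.83464228] [0.01130989 0.13967912 0.14992517]
```

Request:
arm_command(
  deltas="0 0 0 0 0 2 0;0 0 0 0 0 2 0;0 0 0 0 0 2 0;0 0 0 0 0 0 0",
)

```text
time_s: 12.98
ee_pos: [481.7, -144.2, 127.1]
ee_rot: [180.0, 0.0, -4.0]
force: [-1.1, -1.7, -2.2]
gripper_width: 15.9
```

Run:
```python
from h import *
s=state();print(s['ee_pos'],s['ee_rot'],s['force'],s['torque'])
```

```text
[ 481.71932661 -144.22959497  127.09988884] [ 1.79978885e+02  1.09401734e-02 -4.01648371e+00] [-1.13893128 -1.68803539 -2.22652105] [-0.24999053  0.16222425  0.16274489]
```

Request:
arm_command(
  deltas="0 0 0 0 0 2 0;0 0 0 0 0 2 0;0 0 0 0 0 1 0;0 0 0 0 0 0 0",
)

```text
time_s: 13.48
ee_pos: [481.8, -144.3, 127.1]
ee_rot: [180.0, 0.0, -9.0]
force: [-1.6, -2.7, -4.0]
gripper_width: 15.5
```

Run:
```python
from h import *
s=state();print(s['ee_rot'],s['force'],s['torque'])
```

```text
[ 1.79971746e+02  3.50759986e-03 -8.99315045e+00] [-1.5940548  -2.66269258 -3.97060445] [-0.48803306  0.27196243  0.31310014]
```

Request:
arm_command(
  deltas="0 0 0 0 0 2 0;0 0 0 0 0 2 0;0 0 0 0 0 1 0;0 0 0 0 0 0 0",
)

```text
time_s: 13.98
ee_pos: [481.8, -144.3, 127.1]
ee_rot: [180.0, -0.0, -14.0]
force: [-1.6, -3.6, -4.4]
gripper_width: 16.0
```

Run:
```python
from h import *
s=state();print(s['ee_pos'],s['ee_rot'],s['force'],s['torque'])
```

```text
[ 481.7644421  -144.33944146  127.1420487 ] [ 1.79967033e+02 -3.83229625e-03 -1.39964492e+01] [-1.60942745 -3.61290427 -4.38999468] [-0.966134    0.36215897  0.25688739]
```

Request:
arm_command(
  deltas="-0.1 0.4 0 0 0 0 0;0 0 0 0 0 2 0;0 0 0 0 0 2 0;0 0 0 0 0 0 0",
)

```text
time_s: 14.48
ee_pos: [481.7, -144.5, 127.1]
ee_rot: [180.0, -0.0, -18.0]
force: [0.2, -4.2, -4.1]
gripper_width: 15.8
```

Run:
```python
from h import *
s=state();print(s['ee_rot'],s['force'],s['torque'])
```

```text
[ 1.79995694e+02 -8.67056027e-03 -1.80216407e+01] [ 0.20819372 -4.15192311 -4.06280276] [-0.84087912  0.24527892  0.21939773]
```

Request:
arm_command(
  deltas="0 0 0 0 0 2 0;0 0 0 0 0 1 0;0 0 0 0 0 0 0",
)

```text
time_s: 14.85
ee_pos: [481.7, -144.5, 127.1]
ee_rot: [180.0, -0.0, -21.0]
force: [-0.8, -4.6, -4.2]
gripper_width: 15.4
```

Run:
```python
from h import *
s=state();print(s['ee_pos'],s['ee_rot'],s['force'],s['torque'])
```

```text
[ 481.65590782 -144.51028443  127.13500128] [ 1.79989443e+02 -8.86986875e-03 -2.09960260e+01] [-0.7870956  -4.5790196  -4.19464136] [-0.91075371  0.16148817  0.2236021 ]
```

Request:
arm_command(
  deltas="0.2 0.6 0 0 0 0 0;0 0 0 0 0 1.5 0;0 0 0 0 0 1 0;0 0 0 0 0 0 0",
)

```text
time_s: 15.35
ee_pos: [481.6, -144.8, 127.1]
ee_rot: [-180.0, 0.0, -23.5]
force: [-0.5, -1.7, -3.8]
gripper_width: 15.8
```

Run:
```python
from h import *
s=state();print(s['ee_rot'],s['force'],s['torque'])
```

```text
[-1.79972419e+02  9.56146280e-03 -2.35123782e+01] [-0.47293958 -1.67873289 -3.81039212] [-0.2145114   0.16019827  0.26152529]
```

Request:
arm_command(
  deltas="0 0 0 0 0 1 0;0 0 0 0 0 1 0;0 0 0 0 0 0 0",
)

```text
time_s: 15.72
ee_pos: [481.6, -144.9, 127.1]
ee_rot: [-180.0, 0.0, -25.5]
force: [-0.3, -0.7, -4.9]
gripper_width: 15.8
```

Run:
```python
from h import *
s=state();print(s['ee_pos'],s['ee_rot'],s['force'],s['torque'])
```

```text
[ 481.60489142 -144.88025311  127.12257666] [-1.79981881e+02  7.84030506e-03 -2.55118859e+01] [-0.28867032 -0.74966759 -4.86332409] [-0.09942921  0.12183382  0.26638027]
```

Request:
arm_command(
  deltas="0 0 0 0 0 1 0;0 0 0 0 0 1 0;0 0 0 0 0 0 0",
)

```text
time_s: 16.1
ee_pos: [481.6, -144.9, 127.1]
ee_rot: [-180.0, 0.0, -27.5]
force: [-1.1, -0.0, -4.5]
gripper_width: 15.6
```

Run:
```python
from h import *
s=state();print(s['ee_rot'],s['force'],s['torque'])
```

```text
[-1.79988809e+02  6.82621906e-03 -2.75114586e+01] [-1.11204876 -0.03232575 -4.45115451] [-0.05893254  0.13961264  0.17377625]
```

Request:
arm_command(
  deltas="0 0 0 0 0 1 0;0 0 0 0 0 0 0",
)

```text
time_s: 16.35
ee_pos: [481.6, -145.0, 127.1]
ee_rot: [-180.0, 0.0, -28.5]
force: [-0.3, -0.3, -3.9]
gripper_width: 15.7
```

Run:
```python
from h import *
s=state();print(s['ee_pos'],s['ee_rot'],s['force'],s['torque'])
```

```text
[ 481.57606587 -144.96691062  127.12732064] [-1.79994470e+02  6.57472751e-03 -2.85024696e+01] [-0.3355502  -0.33956767 -3.93736156] [0.02593232 0.05139298 0.20926112]
```

Request:
arm_command(
  deltas="0 0 0 0 0 1 0;0 0 0 0 0 0 0",
)

```text
time_s: 16.6
ee_pos: [481.6, -145.0, 127.2]
ee_rot: [-180.0, 0.0, -29.5]
force: [-0.5, 0.4, -3.5]
gripper_width: 15.6
```

Run:
```python
from h import *
s=state();print(s['ee_rot'],s['force'],s['torque'])
```

```text
[-1.79997087e+02  1.14904537e-03 -2.95045656e+01] [-0.50733143  0.3620803  -3.51657554] [0.14064494 0.12619528 0.26111228]
```

Request:
arm_command(
  deltas="0 0 0 0 0 1 0;0 0 0 0 0 0 0",
)

```text
time_s: 16.85
ee_pos: [481.5, -145.0, 127.1]
ee_rot: [180.0, 0.0, -30.5]
force: [-0.9, 0.8, -3.3]
gripper_width: 15.6
```

Run:
```python
from h import *
s=state();print(s['ee_pos'],s['ee_rot'],s['force'],s['torque'])
ims=[]
for n in('scene','side'):
    im=grab_frame(n)[:,:,::-1];x,y=map(int,proj(n,(481.5,-144.8,89)));ims.append(cv2.resize(im[y-30:y+22,x-33:x+32],(400,320),interpolation=2))
cv2.imwrite('pics/n2.png',np.hstack(ims))
```

```text
[ 481.53653196 -145.03089808  127.12814792] [ 1.79992207e+02  3.79430612e-03 -3.04777732e+01] [-0.94834762  0.83792252 -3.2557819 ] [0.17049885 0.16221501 0.4539517 ]
```

View pics/n2.png

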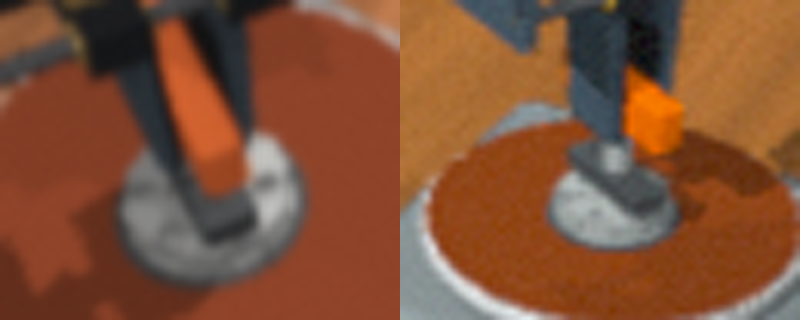

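The crosshead is turned and sits low on the nut, and the torque is starting to rise (0.45 N m). I'll use fine steps from here.

Request:
arm_command(
  deltas="0 0 0 0 0 0.5 0;0 0 0 0 0 0 0",
)

```text
time_s: 17.2
ee_pos: [481.6, -145.1, 127.1]
ee_rot: [180.0, -0.0, -31.0]
force: [-1.0, 0.8, -4.2]
gripper_width: 15.8
```

Run:
```python
from h import *
s=state();print(s['ee_rot'],s['force'],s['torque'])
```

```text
[ 1.79990557e+02 -1.82658729e-03 -3.09562994e+01] [-0.95435707  0.79666099 -4.1888668 ] [0.20948968 0.14795216 0.65487346]
```

Request:
arm_command(
  deltas="0 0 0 0 0 0.5 0;0 0 0 0 0 0 0",
)

```text
time_s: 17.45
ee_pos: [481.6, -145.1, 127.1]
ee_rot: [180.0, -0.0, -31.4]
force: [0.2, 1.1, -4.2]
gripper_width: 15.8
```

Run:
```python
from h import *
s=state();print(s['ee_rot'],s['force'],s['torque'])
```

```text
[ 1.79985295e+02 -6.79930554e-03 -3.14410745e+01] [ 0.18009995  1.07140959 -4.24468166] [0.20988208 0.10720703 0.92388512]
```

The torque climbs steadily with angle (0.45, 0.65, 0.92 N m), so the nut is against its stop. I'll unload within the hole clearance, then lift.

Request:
arm_command(
  deltas="0 0 0 0 0 -2 0;0 0 0 0 0 -2 0;0 0 0 0 0 0 0",
)

```text
time_s: 17.82
ee_pos: [482.1, -145.3, 127.5]
ee_rot: [-180.0, -0.1, -27.5]
force: [0.1, -0.4, -2.5]
gripper_width: 15.8
```

Run:
```python
from h import *
s=state();print(s['ee_rot'],s['force'],s['torque'])
```

```text
[-1.79977920e+02 -7.78562648e-02 -2.75222500e+01] [ 0.05197658 -0.39867066 -2.52788059] [ 0.14132978  0.05842587 -0.05734076]
```

Request:
arm_command(
  deltas="0 0 -2 0 0 0 0;0 0 -3 0 0 0 0;0 0 -3 0 0 0 0;0 0 -4 0 0 0 0;0 0 0 0 0 0 0",
)

```text
time_s: 18.45
ee_pos: [481.9, -145.2, 139.6]
ee_rot: [-180.0, -0.1, -27.5]
force: [0.1, 0.1, -2.1]
gripper_width: 15.7
```

Run:
```python
from h import *
s=state();print(s['ee_pos'],s['ee_rot'],s['force'],s['torque'])
go(477.9,152.3,160,20)
```

```text
[ 481.91302862 -145.16440101  139.61154598] [-1.79992744e+02 -6.18773494e-02 -2.74856079e+01] [ 0.08868676  0.09923154 -2.11221399] [0.04485691 0.02158994 0.05141956]
shift [-140.8 -262.   -20.5] turn [ 2.000e-02 -6.000e-02 -4.749e+01]
```

Request:
arm_command(
  deltas="0 0 -4.2 0 0 -9.5 0;0 0 -4 0 0 -9.5 0;0 0 -4 0 0 -9.5 0;0 0 -4 0 0 -9.5 0;0 0 -4 0 0 -9.5 0",
)

```text
time_s: 19.08
ee_pos: [481.5, -145.0, 159.4]
ee_rot: [-180.0, 0.0, 20.3]
force: [-1.0, 0.7, -1.3]
gripper_width: 15.2
```

Request:
arm_command(
  deltas="19.6 -56.2 0 0 0 0 0;19.6 -56.2 0 0 0 0 0;19.6 -56.2 0 0 0 0 0;19.6 -56.2 0 0 0 0 0;19.6 -56.1 0 0 0 0 0",
)

```text
time_s: 19.7
ee_pos: [477.3, 154.3, 159.4]
ee_rot: [180.0, -0.0, 20.0]
force: [1.3, -0.3, -2.0]
gripper_width: 15.9
```

Request:
arm_command(
  deltas="0 0 0 0 0 0 0;0 0 0 0 0 0 0;0 0 0 0 0 0 0",
)

```text
time_s: 20.08
ee_pos: [477.5, 151.2, 159.3]
ee_rot: [180.0, 0.0, 19.9]
force: [0.4, -0.1, -2.8]
gripper_width: 15.5
```

Run:
```python
from h import *
s=state();print(s['ee_pos'],s['ee_rot'],s['force'],s['torque'])
go(477.9,152.3,75,20)
```

```text
[477.52581106 151.19996321 159.26030428] [1.79981152e+02 2.22025568e-02 1.99158075e+01] [ 0.43455535 -0.09403067 -2.76309732] [-0.06004289  0.01520815 -0.0088241 ]
shift [ 0.8 -0.9 84.3] turn [ 0.02  0.02 -0.08]
```

Request:
arm_command(
  deltas="0.8 -0.9 25 0 0 0 0;0 0 25 0 0 0 0;0 0 25 0 0 0 0;0 0 10 0 0 0 0;0 0 0 0 0 0 0",
)

```text
time_s: 20.7
ee_pos: [478.0, 152.7, 74.1]
ee_rot: [180.0, 0.1, 19.9]
force: [-0.3, -0.6, -2.0]
gripper_width: 15.7
```

Request:
arm_command(
  deltas="0 0 0 0 0 0 0;0 0 2 0 0 0 0;0 0 2 0 0 0 0;0 0 0 0 0 0 0",
)

```text
time_s: 21.2
ee_pos: [477.9, 153.5, 70.3]
ee_rot: [180.0, 0.0, 20.0]
force: [-0.4, -0.5, -2.8]
gripper_width: 15.8
```

Run:
```python
from h import *
s=state();print(s['ee_pos'],s['ee_rot'],s['force'],s['torque'])
go(477.9,152.3,60,20)
```

```text
[477.86747341 153.54893428  70.34548617] [1.79993745e+02 5.47113204e-03 2.00259501e+01] [-0.38168356 -0.52271794 -2.76884247] [ 0.03817593 -0.01124996  0.00885506]
shift [-0.4  1.2 10.3] turn [0.01 0.01 0.03]
```

Request:
arm_command(
  deltas="-0.4 1.2 0 0 0 0 0;0 0 2 0 0 0 0;0 0 2 0 0 0 0;0 0 2 0 0 0 0;0 0 0 0 0 0 0",
)

```text
time_s: 21.82
ee_pos: [477.8, 152.2, 64.1]
ee_rot: [180.0, 0.0, 20.0]
force: [-0.4, 0.1, -2.4]
gripper_width: 15.5
```

Request:
arm_command(
  deltas="0 0 1.5 0 0 0 0;0 0 1.5 0 0 0 0;0 0 0 0 0 0 0",
)

```text
time_s: 22.2
ee_pos: [477.9, 152.2, 61.2]
ee_rot: [180.0, 0.0, 20.0]
force: [0.3, 0.2, -1.6]
gripper_width: 15.6
```

Run:
```python
from h import *
s=state();print(s['ee_pos'],s['ee_rot'],s['force'],s['torque'])
```

```text
[477.89324005 152.20802768  61.17618701] [1.79997354e+02 1.92084293e-02 2.00135541e+01] [ 0.28976055  0.24140779 -1.57259699] [ 0.0030692  -0.05517636 -0.02933112]
```

Request:
arm_command(
  deltas="0 0 1 0 0 0 0;0 0 0.7 0 0 0 0;0 0 0 0 0 0 0",
)

```text
time_s: 22.58
ee_pos: [478.0, 152.2, 59.6]
ee_rot: [180.0, 0.0, 20.0]
force: [-0.3, 0.6, -2.4]
gripper_width: 15.6
```

Request:
arm_command(
  deltas="0 0 0.4 0 0 0 0;0 0 0 0 0 0 0",
)

```text
time_s: 22.82
ee_pos: [478.0, 152.2, 59.2]
ee_rot: [180.0, 0.0, 20.0]
force: [-0.0, -0.5, -3.0]
gripper_width: 15.8
```

Request:
arm_command(
  deltas="0 0 0.4 0 0 0 0;0 0 0 0 0 0 0",
)

```text
time_s: 23.08
ee_pos: [478.0, 152.2, 58.9]
ee_rot: [180.0, -0.0, 20.0]
force: [-0.5, 0.1, -2.4]
gripper_width: 15.6
```

Request:
arm_command(
  deltas="0 0 0.4 0 0 0 0;0 0 0 0 0 0 0",
)

```text
time_s: 23.32
ee_pos: [478.1, 152.3, 58.8]
ee_rot: [180.0, -0.0, 20.0]
force: [-1.5, -1.1, 3.8]
gripper_width: 15.6
```

Request:
arm_command(
  deltas="0 0 0.4 0 0 0 0;0 0 0 0 0 0 0",
)

```text
time_s: 23.58
ee_pos: [478.1, 152.2, 58.8]
ee_rot: [180.0, -0.0, 20.0]
force: [-2.3, 0.0, 6.8]
gripper_width: 15.6
```

Run:
```python
from h import *
s=state();print(s['ee_pos'],s['ee_rot'],s['force'],s['torque'])
ims=[]
for n in('scene','side'):
    im=grab_frame(n)[:,:,::-1];x,y=map(int,proj(n,(478,152,45)));ims.append(cv2.resize(im[y-28:y+22,x-31:x+31],(400,320),interpolation=2))
cv2.imwrite('pics/n3.png',np.hstack(ims))
```

```text
[478.08842898 152.2351649   58.83100937] [ 1.79990688e+02 -2.67275661e-02  2.00164801e+01] [-2.3075517   0.0420228   6.81064494] [-0.14385993  0.49828605 -0.01358934]
```

View pics/n3.png

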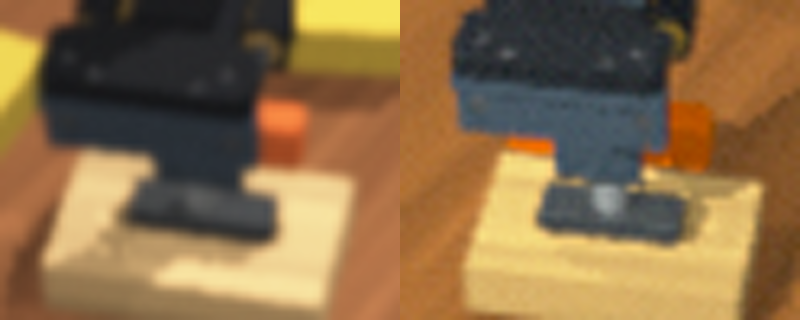

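The crosshead lies flat on the pale block, at the same height as before the pick-up. I'll release and withdraw.

Request:
arm_command(
  deltas="0 0 -0.5 0 0 0 15;0 0 0 0 0 0 25;0 0 0 0 0 0 50;0 0 0 0 0 0 80;0 0 0 0 0 0 80",
  force=20,
)

```text
time_s: 24.3
ee_pos: [478.0, 152.3, 58.4]
ee_rot: [180.0, 0.0, 20.0]
force: [0.4, -0.4, -0.1]
gripper_width: 52.0
```

Request:
arm_command(
  deltas="0 0 0 0 0 0 80;0 0 0 0 0 0 80;0 0 0 0 0 0 80;0 0 0 0 0 0 80",
)

```text
time_s: 24.8
ee_pos: [478.0, 152.2, 58.5]
ee_rot: [180.0, -0.0, 20.0]
force: [0.4, -0.1, -0.7]
gripper_width: 79.8
```

Request:
arm_command(
  deltas="0 0 -10 0 0 0 80;0 0 -25 0 0 0 80;0 0 -35 0 0 0 80;0 0 -35 0 0 0 80;0 0 0 0 0 0 80",
)

```text
time_s: 25.42
ee_pos: [480.0, 152.9, 166.9]
ee_rot: [180.0, -0.4, 20.0]
force: [-0.1, 0.3, -0.0]
gripper_width: 79.9
```

Run:
```python
from h import *
s=state();print(s['ee_pos'],s['gripper_width'],s['force'],s['torque'])
ims=[]
for n,q in(('scene',(478,152,45)),('side',(478,152,45)),('scene',(481.5,-144.8,80)),('side',(481.5,-144.8,80))):
    im=grab_frame(n)[:,:,::-1];x,y=map(int,proj(n,q));ims.append(cv2.resize(im[y-25:y+25,x-31:x+31],(375,300),interpolation=2))
cv2.imwrite('pics/n4.png',np.vstack([np.hstack(ims[:2]),np.hstack(ims[2:])]))
```

```text
[480.00612938 152.85654706 166.94096383] 79.87579308289621 [-0.11620665  0.34301068 -0.01343307] [0.03722482 0.00643157 0.00893742]
```

View pics/n4.png

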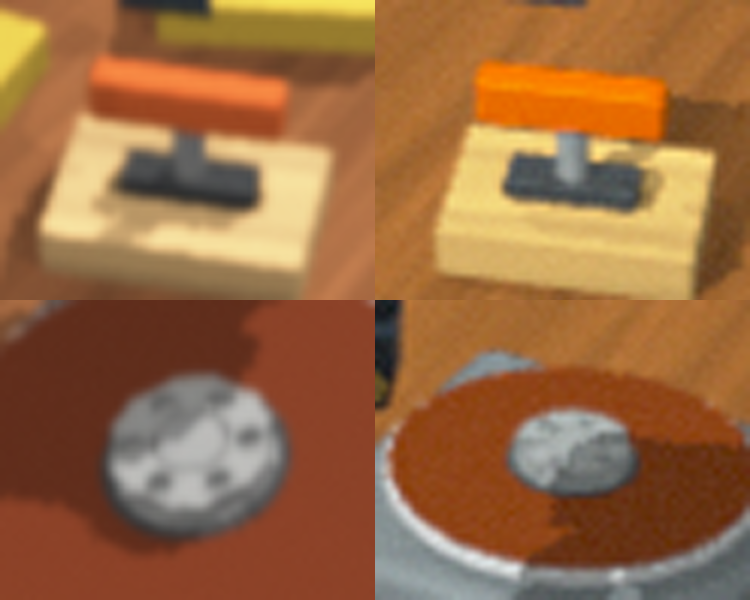

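The spanner stands upright in the pale stand just as at the start, and the gripper is clear. I'll do one numeric check of the nut's angle, then hand in.

Run:
```python
from h import *
x,y=map(int,proj('scene',(481.5,-144.8,80)))
c=np.array((482.4,-144.3))
for u,v in((248,137),(218,97),(161,101),(158,181),(217,179)):
    p=atz('scene',x-31+u/6.05,y-25+v/6,89)[:2]-c; print((np.degrees(np.arctan2(p[1],p[0]))%60).round(1),np.linalg.norm(p).round(1))
print(job_done())
```

```text
33.0 19.2
40.4 19.1
39.7 20.7
33.2 20.3
32.8 20.1
the job is handed in; nothing more can be done
None
```

The nut is up against its stop and the spanner is back upright in its pale wooden stand, prongs in the slot and released. I handed the job in at about 25.5 s.

- **Seating:** The prongs went about 7 mm into two opposite holes (angle about 43°). Forces stayed at a few newtons or less.
- **Tightening:** I turned the nut clockwise about 70° against roughly 0.3 N m of friction. Over the last degree the torque rose from 0.45 to 0.92 N m, which I took as the stop, and I went no further.
- **Return:** The spanner touched down at the pick-up height, pressing with at most about 7 N. The last pictures show it upright in the pale stand, the gripper clear of it and the force near zero.
- **Nut angle check:** This check was only rough. Three holes read 33° (mod 60), which fits a turn of about 70°. Two shaded ones read about 40°, which I put down to a poor view of them. The torque rise is the better evidence that the nut is tight.
- **Bystanders:** The arm never went near the tumbler, tub or mosaic, but I did not look at them again afterwards.

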